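Slide the loaded hardware tray across the gap and lock it

TASK

Push the loaded hardware tray slowly and gently from the stand it is on, over the gap, onto the other stand. It is heavy at the front: hold its rear ledge down while the front is over the gap so that it stays level and does not sag, do not lift it, and never push or press hard. Slide it fully home against the stop, then turn the wooden turn-button across behind it and leave the other things on the bench where they are.

Things in the scene. Friction and masses are not known exactly. Their poses are not given: they have to be found in the camera images.
- near: Near stand: low plywood deck on blue steel legs, 215 mm long along the push, 230 mm wide, top 60 mm above the bench; the tray starts on it between two wooden rails (18 wide, 30 high, inner faces 118 mm apart) that run along the push. A jar stands outside the left (+y) rail. Origin on the bench below near_edge; x is the push direction, level, towards the far stand; y left of it, z up.
- near_edge (a point): On top of the near deck, in the middle (across) of its edge at the gap, midway between the rails. Axes as the near stand.
- far: Far stand: like the near one, its deck 1.5 mm lower (58.5 mm), 185 mm from the gap edge to an end stop; 170 mm wide. Same axes, in line with the near stand to 2 mm sideways. The gap from edge to edge is 90 to 104 mm. Its rails are spaced as on the near stand and flared at the mouth; the entry edge has a bevelled lip 7 mm long, sloping 5 mm down into the gap. Origin on the bench below stop.
- far_edge (a point): On top of the far deck, in the middle (across) of its edge at the gap. Axes as the far stand.
- stop (a point): The end stop: a wooden batten 40 mm high across the far deck, faced with a rubber bumper that gives about 1 mm per 3 N. This point is at deck height below the middle of the bumper's free face, 185 mm beyond far_edge along x. The tray is home when its nose touches the bumper. Axes as the far stand.
- tray: Loaded wooden tray, 190 mm long (x), 110 mm wide, 0.79 to 1.0 kg, steel hinges packed in front, wood behind, all fast; centre of mass about 63 mm behind the nose. Base board 15 mm thick; the walls stand 36 mm above it. Origin mid-underside, 95 mm behind the nose; x to the nose, y left, z up. It slides on the waxed decks with friction 0.25 to 0.4. Over 25 N of push or press on it is too hard.
- tray_heel (a point): Over the heel, the 40 mm ledge at the tray's tail; its black rubber pad (38 x 106 mm) is stiff and worn: its top lies 0 to 2.5 mm below this point, so touch down at a few mm/s and feel. 8 to 12 N down holds the tray level till the nose is on the far deck; then press no more. Point 23 mm above the underside, 20 mm behind the 100 mm wide tail wall (top 28 mm higher), 20 mm before the tail end.
- tray_nose (a point): Middle of the lower front edge of the tray, 170 mm ahead of tray_heel and 23 mm lower. Axes as the tray.
- latch (a joint): Turn-button: dark wooden bar 83 x 16 mm, 13 mm thick, lying level on the far stand's +y rail. 0: it points back along -x (open, out over the gap); negative: swung outwards; 1.57: closed (counter-clockwise from above), pointing to -y across the heel, 8 mm or more above the pad and 4 mm behind the tail wall of a tray that is home. Range -0.35 to 1.62; 1 N at its end turns it; it stays where left.
- latch_hinge (a point): Pivot of the turn-button, at the middle of the bar's thickness: 23 mm ahead of far_edge along x, 68 mm to +y, 38 mm above the far deck. Axes as the far stand. The bar reaches 75 mm from here; its side faces are 8 mm either side of its centre line.
- jar: Amber jar 42 mm across, 55 mm tall, standing on the near stand. Bystander; origin at the centre of its underside.
- offcut: Wood offcut 45 x 70 x 22 mm on the bench in the gap. Bystander; origin at the centre of its underside.
- glue: Yellow glue bottle 54 mm across, 160 mm tall. Bystander; origin at the centre of its underside.
- hammer: Hammer lying on the bench. Bystander.
- driver: Screwdriver lying on the bench. Bystander.
- brush: Brush lying on the bench. Bystander.
- arch: Wooden arch block, 60 x 120 x 120 mm. Bystander; origin at the centre of its underside.
Not all that is in view belongs to the job. What is shaped like the tray but red is not meant.

How it is judged:
On the way, in this order (a step that is already met when the one before it is completed fails the run):
1. the fingers bear on the tray with 6 to 18 N (heel held down) while the nose is 30 to 85 mm out over the gap (x of tray_nose in the frame of near_edge between 0.03 and 0.085 m and contact force between the fingers and tray between 6 and 18 N), for 0.5 s.
2. the tray's nose is on the far deck, 5 to 60 mm past its edge, the tray level within 2 degrees (x of tray_nose in the frame of far_edge between 0.005 and 0.06 m and angle between tray_nose's own z axis and vertical below 0.035 rad), for 0.1 s.
3. the tray is home: its nose within 3 mm of the stop, turn-button still open (x of tray_nose in the frame of stop above -0.003 m and value of joint latch below 0.6 rad), for 0.2 s.
At the end, for the whole second after the job is handed in: The tray lies flat on the far deck (within 3 mm in height, 1.4 degrees) with its nose within 3 mm of the stop, and the turn-button is at rest, turned to at least 1.35 rad behind the tail wall (x of tray_nose in the frame of stop above -0.003 m and z of tray_nose in the frame of stop between -0.003 and 0.003 m and angle between tray_nose's own z axis and vertical below 0.025 rad and value of joint latch above 1.35 rad and velocity of joint latch below 0.05 rad/s); the robot touches nothing.
It fails at once if the tray sags or tips by more than 2 degrees (angle between tray_nose's own z axis and vertical above 0.035 rad).
It fails at once if the tray is lifted: its heel rises more than 12 mm above where it rides on the near deck (z of tray_heel in the frame of near_edge above 0.035 m).
It fails at once if the tray is shoved faster than 0.2 m/s (linear speed of tray above 0.2 m/s).
It fails at once if the robot pushes or presses on the tray with more than 25 N (contact force between any of the fingers, the arm and tray above 25 N).
It fails at once if a bystander is moved more than 30 mm (distance of any of jar, offcut, glue, hammer, driver, brush, arch from where it was at the start of the episode above 0.03 m).
It also fails if it takes over 72 s, if anything falls off the work surface, if the arm or the gripper's body presses on something with over 40 N, if the wrist force passes 120 N, or if a joint passes its speed limit or range.

ROBOT

A 6-joint arm with a two-finger parallel gripper is mounted at the origin on the work surface. World frame = base frame: x ahead of the robot, y to its left, z up, the work surface at z = 0. Lengths are in m, angles in rad, forces in N, time in s.
With the tool pointing down it reaches from about 0.4 to 0.925 m from the base axis. Payload 12.5 kg.
Tool frame: the origin (TCP) lies at the very end of the fingers, on their centre line; the grasp point (between the pads) lies 19 mm behind it; z points along the fingers, x is the direction in which the jaws open and shut, and the axes are right-handed (so a half turn about z gives the same grasp; the last joint's range is limited). The gripper opens to 95 mm and grips with 3 to 60 N. Pads are 20 mm wide; open, the fingers measure 119 mm over their backs; the gripper's body (75 mm by 180 mm) begins 59 mm behind the grasp point.
Start: joints at [1.002, 0.491, 1.559, -0, 1.092, -0.106], TCP at [0.279, 0.559, 0.215] pointing down, gripper open.
Joint ranges: [-3.1, 3.1], [-0.84, 2.19], [0.05, 2.79], [-1.13, 4.28], [0.06, 2.93], [-2.69, 2.69]. Speed limits (rad/s): [2.22, 2.22, 2.79, 3.14, 3.14, 3.14].

INTERFACE

Orientations are given as a unit quaternion [w, x, y, z].
In Python, from cell import env gives the robot as it stands.
- The arm moves only by the shell command python3 -m crank 'ROWS' [FORCE]. ROWS is JSON, a list of rows, each an object of numbers: "dx", "dy", "dz": the shift along the tool's x, y, z in mm; "yaw": the turn about the tool's z in degrees; "gripper": the closure, from 0 (fully open) to 1 (shut). In form: [{"dx": .., "dy": .., "dz": .., "yaw": .., "gripper": ..}, ...]. A call has 1 to 12 rows; each row is the pose to reach, as a shift and turn from the pose commanded when the call began, along the tool's axes at that moment; what a row does not reach only later rows make up. A row lasts 1/12 s, in which the tool goes at most 41.7 mm and 7.16 degrees, less where a joint would pass 70% of its speed; a pose out of reach is approached as far as the arm can. A call with a gripper value outside its range is refused whole. The fingers move at their own pace and stop on an object; FORCE is the grip in N (left out, the last holds). Time passes only in rows, so rows that repeat a pose let the fingers close. It gives the time, the measured TCP pose, the force and the opening at its end, in the units of the state.
- env.observe(): the state, without advancing time (a new reading comes with each control period).
- env.snapshot(name): name is "side" or "top" or "wrist"; returns the picture (480x640x3 uint8, red, green, blue); there is no depth.
- env.camera_model(name): a dict with "fx", "fy", "cx", "cy" (pixels), "distortion" ([k1, k2, p1, p2, k3] as OpenCV has them; the pictures are not rectified), "R" (3x3) and "t" (3): a world point X has camera coordinates R X + t; the wrist camera has in their place "hand_eye" (4x4, takes a point from camera to tool coordinates, whose origin is the TCP and whose axes are the tool frame's). Camera axes: x right, y down, z forward; pixel columns grow to the right and rows downward; lengths in m; the calibration is good to about 2 mm. A picture is of the moment at which its call begins: read the wrist's pose just before it. camera_model takes no time and is no camera call.
- env.close_job(): hands the job in, once; it reports no verdict.
The state is a dict: "t": time; "joint_positions": joint angles; "joint_vel": joint speeds; "joint_torque": joint torques, N m; "tool_pos": TCP position; "tool_rot": TCP orientation; "contact_force": force on the tool from outside, world axes, zero at the start; "wrist_torque": the same for the moment, N m; "width": opening from 0.0 (shut) to 1.0 (fully open).
Only numpy, scipy, OpenCV 4.12 (cv2) and the standard library are available. Lean on these libraries where they do the work, as an engineer would, in place of code of your own. Each camera call takes 0.05 s, during which the arm holds its last target.

## Working session

There is one attempt and no reset: what is moved stays moved. The work goes in short steps, Python scripts to look and compute and a shell command to move; the robot and the scene stay as the last step left them, time stands still between calls to the robot, and variables do not carry over. Pictures are saved under pics/ and viewed, and the job is handed in when it is done.

```bash
ls; mkdir -p pics; python3 - <<'E'
from cell import env
import cv2
for n in ["side","top","wrist"]:
    s=env.observe()
    im=env.snapshot(n); cv2.imwrite(f"pics/{n}0.png",im[:,:,::-1])
    m=env.camera_model(n); print(n,m)
print(env.observe())
E
```

```text
pics
side {'fx': 616.5595378009372, 'fy': 616.5595378009372, 'cx': 326.87287295466734, 'cy': 237.66439837823273, 'distortion': array([-0.05286388,  0.        ,  0.        ,  0.        ,  0.        ]), 'R': array([[ 0.94953774, -0.31363599, -0.00324871],
       [-0.18730889, -0.55871178, -0.80793349],
       [ 0.25158193,  0.76777185, -0.58926473]]), 't': array([-0.51549369,  0.17331984,  1.38542479])}
top {'fx': 440.21207996100753, 'fy': 440.21207996100753, 'cx': 320.70380309136027, 'cy': 245.8802422660109, 'distortion': array([-0.03356152,  0.        ,  0.        ,  0.        ,  0.        ]), 'R': array([[ 0.02815402, -0.99944362,  0.01788287],
       [-0.99592362, -0.02957956, -0.08521263],
       [ 0.08569418, -0.0154109 , -0.99620229]]), 't': array([-0.00151538,  0.57248504,  1.27250623])}
wrist {'fx': 405.37531553918507, 'fy': 405.37531553918507, 'cx': 321.96089639392665, 'cy': 237.99742678896214, 'distortion': array([-0.0340939,  0.       ,  0.       ,  0.       ,  0.       ]), 'hand_eye': array([[ 9.99999761e-01, -5.65453702e-04,  3.96815405e-04,
        -5.95566363e-04],
    
[... 267 characters left out ...]
oint_positions': array([ 1.00236413e+00,  4.91421480e-01,  1.55931772e+00, -3.40053640e-06,
        1.09170191e+00, -1.05608451e-01]), 'joint_vel': array([-1.17120914e-03, -1.35565679e-03, -2.09784309e-03, -2.92786578e-05,
       -4.84541077e-04,  1.61166816e-03]), 'joint_torque': array([ 2.25621145e-03, -6.12888980e+01, -2.58279008e+01,  6.93012262e-02,
        4.73608926e-02, -1.18077687e-04]), 'tool_pos': array([0.2789347 , 0.55910064, 0.2141929 ]), 'tool_rot': array([ 1.85265881e-04,  8.50433682e-01,  5.26082096e-01, -3.81643557e-04]), 'contact_force': array([ 0.52487888,  0.72704926, -1.03217082]), 'wrist_torque': array([0.03756879, 0.0317831 , 0.07613863]), 'width': 1.0026044763522788}
```

View pics/top0.png

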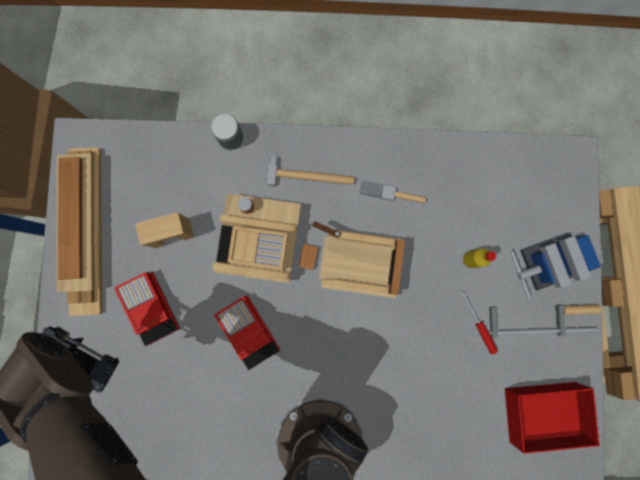

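View pics/side0.png

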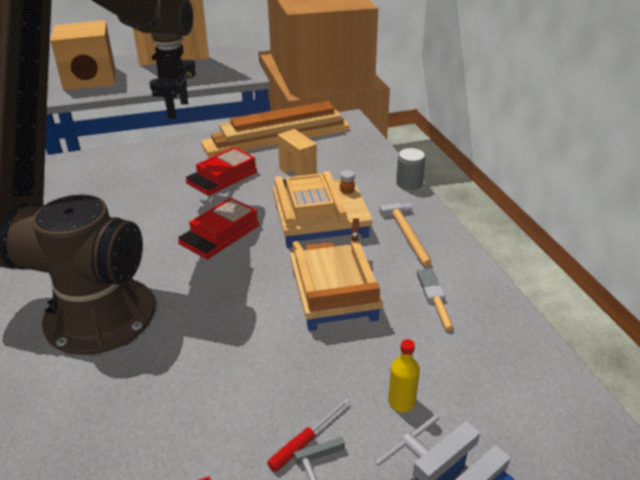

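View pics/wrist0.png

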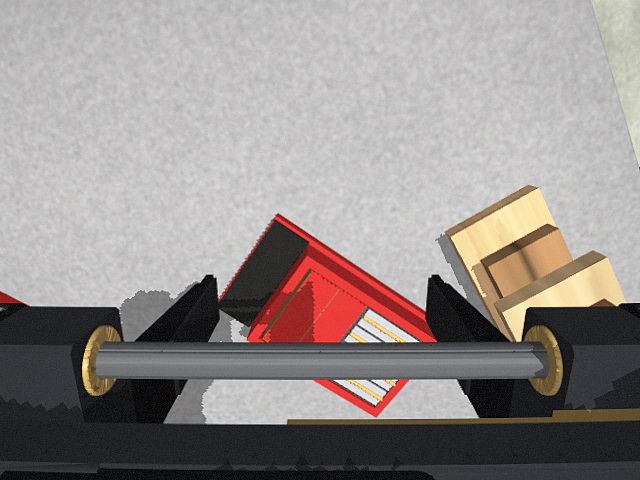

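The top view shows the near stand with the tray (black heel at about (223,243)), the latch bar at (325,229) pointing back over the gap, and the far stand's stop at about (402,265). Red decoys lie elsewhere. The push direction is roughly world −y. I'll zoom in next.

```bash
python3 - <<'E'
import cv2
a=cv2.imread("pics/top0.png")[180:310,200:420]; cv2.imwrite("pics/topz.png",cv2.resize(a,(792,468),interpolation=cv2.INTER_CUBIC))
a=cv2.imread("pics/side0.png")[160:340,260:400]; cv2.imwrite("pics/sidez.png",cv2.resize(a,None,fx=3.3,fy=3.3,interpolation=cv2.INTER_CUBIC))
E
```

```text
(no output)
```

View pics/topz.png

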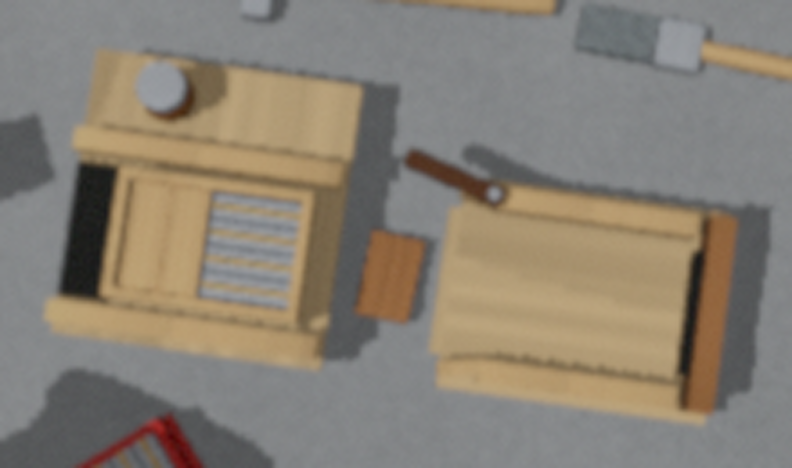

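View pics/sidez.png

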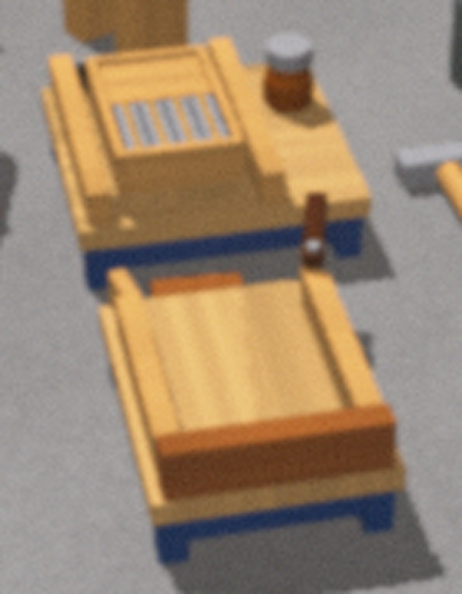

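```bash
cat > h.py <<'E'
import numpy as np, cv2
from cell import env
from scipy.spatial.transform import Rotation as Ro
def campose(n,st=None):
    m=env.camera_model(n); K=np.array([[m['fx'],0,m['cx']],[0,m['fy'],m['cy']],[0,0,1]]); d=np.array(m['distortion'])
    if n=='wrist':
        q=st['tool_rot']; T=np.eye(4); T[:3,:3]=Ro.from_quat([q[1],q[2],q[3],q[0]]).as_matrix(); T[:3,3]=st['tool_pos']
        T=T@m['hand_eye']; return K,d,T[:3,:3],T[:3,3]
    R=np.array(m['R']); return K,d,R.T,-R.T@np.array(m['t'])
def ray(n,pix,z,st=None):
    K,d,R,c=campose(n,st)
    p=cv2.undistortPoints(np.array(pix,float).reshape(-1,1,2),K,d).reshape(-1,2)
    v=np.c_[p,np.ones(len(p))]@R.T
    return c+v*((z-c[2])/v[:,2])[:,None]
def proj(n,X,st=None):
    K,d,R,c=campose(n,st); Rw=R.T
    return cv2.projectPoints(np.array(X,float).reshape(-1,3),cv2.Rodrigues(Rw)[0],-Rw@c,K,d)[0].reshape(-1,2)
E
python3 - <<'E'
from h import *
f=lambda L:[(200+u/3.6,180+v/3.6) for u,v in L]
np.set_printoptions(precision=4,suppress=True)
print("heel",ray('top',f([(80,165),(115,168),(98,298),(62,293)]),0.082))
print("faredge",ray('top',f([(455,208),(435,352)]),0.0585))
print("bumper",ray('top',f([(695,255),(682,375)]),0.078))
print("hinge",ray('top',f([(494,193),(412,158)]),0.0965+.0065))
print("railR top outer", ray('top',f([(437,388),(705,422)]),0.0885))
print("near edge",ray('top',f([(362,90),(322,368)]),0.06), "rail near",ray('top',f([(45,323),(320,368)]),0.075))
print("jar",ray('top',f([(162,88)]),0.115))
E
```

```text
heel [[0.6158 0.2951 0.082 ]
 [0.6143 0.2676 0.082 ]
 [0.5121 0.2762 0.082 ]
 [0.5152 0.3044 0.082 ]]
faredge [[ 0.5932 -0.0001  0.0585]
 [ 0.4781  0.0126  0.0585]]
bumper [[ 0.5597 -0.1894  0.078 ]
 [ 0.4653 -0.1806  0.078 ]]
hinge [[ 0.6011 -0.0286  0.103 ]
 [ 0.6263  0.0354  0.103 ]]
railR top outer [[ 0.45    0.0108  0.0885]
 [ 0.4295 -0.1972  0.0885]]
near edge [[0.6859 0.0771 0.06  ]
 [0.463  0.1015 0.06  ]] rail near [[0.4917 0.3181 0.075 ]
 [0.4629 0.1023 0.075 ]]
jar [[0.6729 0.2283 0.115 ]]
```

```bash
python3 -m crank '[{"dx":-232,"dy":451,"dz":-45,"yaw":69},{"dx":-232,"dy":451,"dz":-45,"yaw":69},{"dx":-232,"dy":451,"dz":-45,"yaw":69},{"dx":-232,"dy":451,"dz":-45,"yaw":69},{"dx":-232,"dy":451,"dz":-45,"yaw":69},{"dx":-232,"dy":451,"dz":-45,"yaw":69},{"dx":-232,"dy":451,"dz":-45,"yaw":69},{"dx":-232,"dy":451,"dz":-45,"yaw":69},{"dx":-232,"dy":451,"dz":-45,"yaw":69},{"dx":-232,"dy":451,"dz":-45,"yaw":69},{"dx":-232,"dy":451,"dz":-45,"yaw":69},{"dx":-232,"dy":451,"dz":-45,"yaw":69}]'
```

```text
invalid input at $[0]: expected keys dx, dy, dz, yaw, gripper
```

```bash
python3 -m crank '[{"dx":-232,"dy":451,"dz":-45,"yaw":69,"gripper":0},{"dx":-232,"dy":451,"dz":-45,"yaw":69,"gripper":0},{"dx":-232,"dy":451,"dz":-45,"yaw":69,"gripper":0},{"dx":-232,"dy":451,"dz":-45,"yaw":69,"gripper":0},{"dx":-232,"dy":451,"dz":-45,"yaw":69,"gripper":0},{"dx":-232,"dy":451,"dz":-45,"yaw":69,"gripper":0},{"dx":-232,"dy":451,"dz":-45,"yaw":69,"gripper":0},{"dx":-232,"dy":451,"dz":-45,"yaw":69,"gripper":0},{"dx":-232,"dy":451,"dz":-45,"yaw":69,"gripper":0},{"dx":-232,"dy":451,"dz":-45,"yaw":69,"gripper":0},{"dx":-232,"dy":451,"dz":-45,"yaw":69,"gripper":0},{"dx":-232,"dy":451,"dz":-45,"yaw":69,"gripper":0}]'
```

```text
t: 1.15
tool_pos: [0.5744, 0.1557, 0.2589]
tool_rot: [-0.0, 0.999, -0.048, -0.0]
contact_force: [0.7, 0.9, 1.1]
width: 0.999
```

```bash
python3 -m crank '[{"dx":0,"dy":0,"dz":0,"yaw":0,"gripper":0},{"dx":0,"dy":0,"dz":0,"yaw":0,"gripper":0},{"dx":0,"dy":0,"dz":0,"yaw":0,"gripper":0}]'; cat > shot.py <<'E'
import sys,pickle
from h import *
st=env.observe(); im=env.snapshot('wrist'); n=sys.argv[1]
cv2.imwrite(f"pics/{n}.png",im[:,:,::-1]); pickle.dump(st,open(f"{n}.pkl","wb")); print(st['t'],st['tool_pos'],st['contact_force'],np.abs(st['joint_vel']).max())
E
python3 shot.py wA
```

```text
t: 1.4
tool_pos: [0.5732, 0.1578, 0.2585]
tool_rot: [-0.0, 0.999, -0.048, -0.0]
contact_force: [0.2, 0.6, -0.5]
width: 1.001
1.4 [0.57318709 0.15778201 0.25846126] [ 0.22065868  0.59722828 -0.45250562] 0.028262236233763467
```

View pics/wA.png

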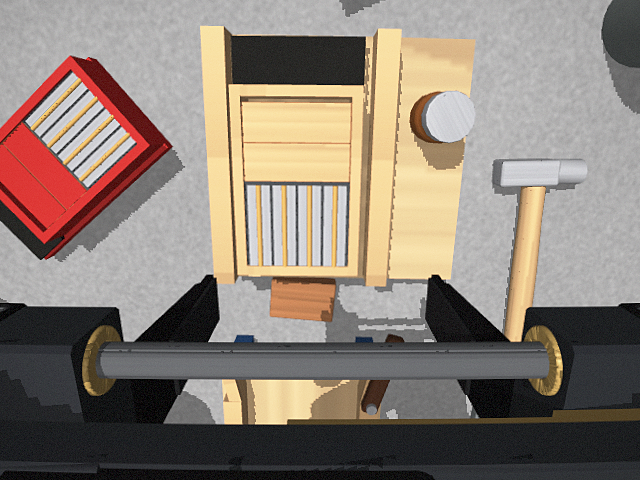

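```bash
python3 - <<'E'
import cv2
a=cv2.imread("pics/wA.png")[15:305,190:490]; cv2.imwrite("pics/wAz.png",cv2.resize(a,None,fx=2.0,fy=2.0,interpolation=cv2.INTER_CUBIC))
E
```

```text
(no output)
```

View pics/wAz.png

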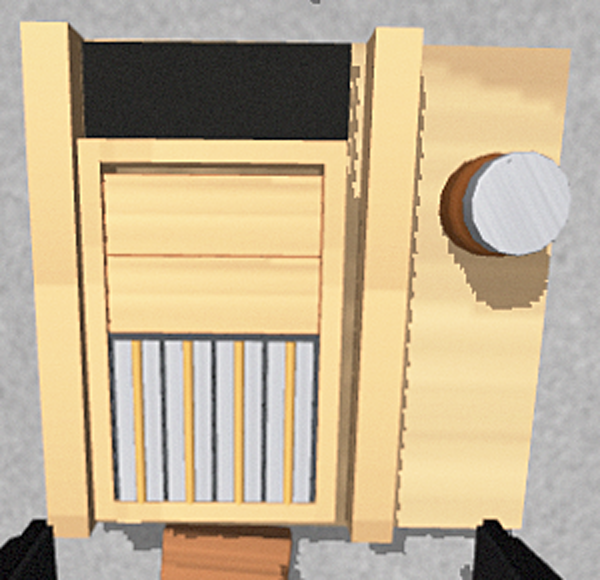

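```bash
python3 - <<'E'
from h import *; import pickle
np.set_printoptions(precision=4,suppress=True)
st=pickle.load(open('wA.pkl','rb'))
f=lambda L:[(190+u/2,15+v/2) for u,v in L]
r=lambda L,z:ray('wrist',f(L),z,st)[:,:2]
L=r([(70,23),(92,535)],.09);R=r([(376,28),(352,540)],.09)
print("rails L",L,"R",R)
for a in(L,R): d=a[1]-a[0]; print(np.linalg.norm(d), d/np.linalg.norm(d))
print("pad",r([(84,42),(351,43),(350,138),(84,138)],.082))
print("wall top",r([(79,140),(347,140)],.111))
print("nose top",r([(95,525),(347,520)],.111))
print("near edge right",r([(398,528),(521,527)],.06), "back",r([(571,48)],.06))
print("jar",r([(520,203)],.115))
E
```

```text
rails L [[0.5138 0.3125]
 [0.4906 0.1053]] R [[0.6295 0.2992]
 [0.606  0.0917]]
0.20850023794047176 [-0.1115 -0.9938]
0.2088366442731606 [-0.1128 -0.9936]
pad [[0.5167 0.307 ]
 [0.6206 0.2963]
 [0.6177 0.2612]
 [0.5113 0.2717]]
wall top [[0.5152 0.268 ]
 [0.6134 0.2583]]
nose top [[0.4982 0.1176]
 [0.6029 0.1097]]
near edge right [[0.6308 0.0832]
 [0.6905 0.0778]] back [[0.7148 0.2902]]
jar [[0.6754 0.23  ]]
```

```bash
python3 -m crank '[{"dx":0,"dy":40,"dz":0,"yaw":0.9,"gripper":0},{"dx":0,"dy":80,"dz":0,"yaw":0.9,"gripper":0},{"dx":0,"dy":120,"dz":0,"yaw":0.9,"gripper":0},{"dx":0,"dy":160,"dz":0,"yaw":0.9,"gripper":0},{"dx":0,"dy":200,"dz":0,"yaw":0.9,"gripper":0},{"dx":0,"dy":240,"dz":0,"yaw":0.9,"gripper":0},{"dx":0,"dy":275,"dz":0,"yaw":0.9,"gripper":0},{"dx":0,"dy":300,"dz":0,"yaw":0.9,"gripper":0},{"dx":0,"dy":300,"dz":0,"yaw":0.9,"gripper":0},{"dx":0,"dy":300,"dz":0,"yaw":0.9,"gripper":0},{"dx":0,"dy":300,"dz":0,"yaw":0.9,"gripper":0},{"dx":0,"dy":300,"dz":0,"yaw":0.9,"gripper":0}]'; python3 shot.py wB;  python3 - <<'E'
import cv2
a=cv2.imread("pics/wB.png")[0:310,170:490]; cv2.imwrite("pics/wBz.png",cv2.resize(a,None,fx=1.9,fy=1.9,interpolation=cv2.INTER_CUBIC))
E
```

```text
t: 2.45
tool_pos: [0.5449, -0.1392, 0.2589]
tool_rot: [-0.0, 0.998, -0.055, 0.0]
contact_force: [0.6, 0.1, -0.8]
width: 1.002
2.45 [ 0.54487235 -0.13923158  0.25886825] [ 0.63031881  0.1387918  -0.78849071] 0.003402533516034811
```

View pics/wBz.png

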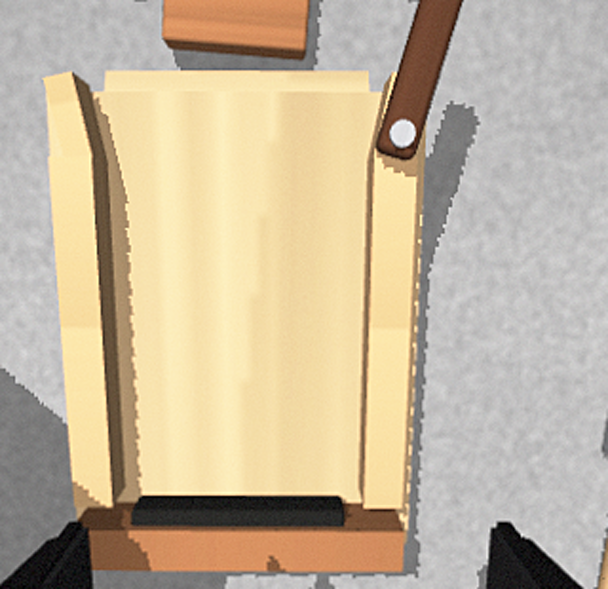

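```bash
python3 - <<'E'
from h import *; import pickle
np.set_printoptions(precision=4,suppress=True)
st=pickle.load(open('wB.pkl','rb'))
d=np.array([-.112,-.9937]);l=np.array([.9937,-.112])
def r(L,z):
    X=ray('wrist',[(170+u/1.9,v/1.9) for u,v in L],z,st)[:,:2]; return np.c_[X@d,X@l]
print("crease",r([(105,93),(370,91)],.0585)); print("lip",r([(105,72),(368,70)],.0535))
print("bumper",r([(133,496),(343,496)],.0585),r([(133,496),(343,496)],.0635))
print("rails",r([(93,150),(112,505)],.0885),r([(373,165),(363,505)],.0885))
print("hinge",r([(402,132)],.104)); print("bar edges",r([(418,0),(462,0)],.103)); print(st['tool_pos'][:2]@d,st['tool_pos'][:2]@l)
E
```

```text
crease [[-0.0602  0.4751]
 [-0.061   0.5926]]
lip [[-0.0698  0.4745]
 [-0.0706  0.592 ]]
bumper [[0.1284 0.4781]
 [0.1282 0.5844]] [[0.1267 0.4792]
 [0.1264 0.584 ]]
rails [[-0.0332  0.4755]
 [ 0.1225  0.4744]] [[-0.0273  0.5917]
 [ 0.1223  0.5916]]
hinge [[-0.0384  0.6012]]
bar edges [[-0.0858  0.6057]
 [-0.086   0.6224]]
0.07732871602979093 0.5570335932859597
```

```bash
python3 -m crank '[{"dx":-2,"dy":-40,"dz":0,"yaw":0.1,"gripper":0.45},{"dx":-4,"dy":-80,"dz":0,"yaw":0.1,"gripper":0.45},{"dx":-6,"dy":-120,"dz":0,"yaw":0.1,"gripper":0.45},{"dx":-8,"dy":-160,"dz":0,"yaw":0.1,"gripper":0.45},{"dx":-12,"dy":-200,"dz":0,"yaw":0.1,"gripper":0.45},{"dx":-16,"dy":-240,"dz":0,"yaw":0.1,"gripper":0.45},{"dx":-18,"dy":-280,"dz":0,"yaw":0.1,"gripper":0.45},{"dx":-20,"dy":-320,"dz":0,"yaw":0.1,"gripper":0.45},{"dx":-22,"dy":-360,"dz":10,"yaw":0.1,"gripper":0.45},{"dx":-24,"dy":-395,"dz":30,"yaw":0.1,"gripper":0.45},{"dx":-24,"dy":-418,"dz":55,"yaw":0.1,"gripper":0.45},{"dx":-24,"dy":-418,"dz":75,"yaw":0.1,"gripper":0.45}]'; python3 -m crank '[{"dx":0,"dy":0,"dz":15,"yaw":0,"gripper":0.45},{"dx":0,"dy":0,"dz":30,"yaw":0,"gripper":0.45},{"dx":0,"dy":0,"dz":45,"yaw":0,"gripper":0.45},{"dx":0,"dy":0,"dz":60,"yaw":0,"gripper":0.45},{"dx":0,"dy":0,"dz":68,"yaw":0,"gripper":0.45},{"dx":0,"dy":0,"dz":68,"yaw":0,"gripper":0.45},{"dx":0,"dy":0,"dz":68,"yaw":0,"gripper":0.45},{"dx":0,"dy":0,"dz":68,"yaw":0,"gripper":0.45}]'; python3 shot.py wC; python3 - <<'E'
from h import *
p=env.observe()['tool_pos'][:2]; print(p@np.array([-.112,-.9937]),p@np.array([.9937,-.112]))
im=env.snapshot('side'); cv2.imwrite("pics/sC.png",cv2.resize(im[150:340,240:420,::-1],None,fx=3,fy=3,interpolation=cv2.INTER_CUBIC))
E
```

```text
t: 3.5
tool_pos: [0.5664, 0.2824, 0.1823]
tool_rot: [-0.0, 0.999, -0.054, 0.0]
contact_force: [-0.3, -0.1, -0.7]
width: 0.551
t: 4.17
tool_pos: [0.5679, 0.2776, 0.1168]
tool_rot: [-0.0, 0.998, -0.057, 0.001]
contact_force: [-0.3, 1.3, -0.5]
width: 0.552
4.1667 [0.56787013 0.27764178 0.11675898] [-0.32419811  1.31760552 -0.54998854] 0.007071609171274413
-0.3394010317757986 0.5332748100484102
```

View pics/wC.png

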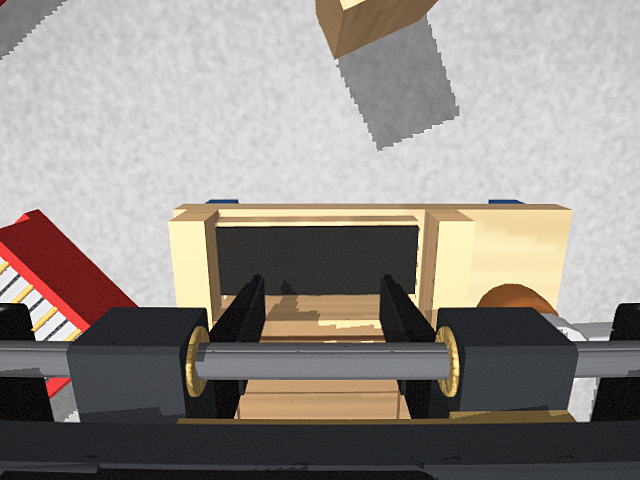

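View pics/sC.png

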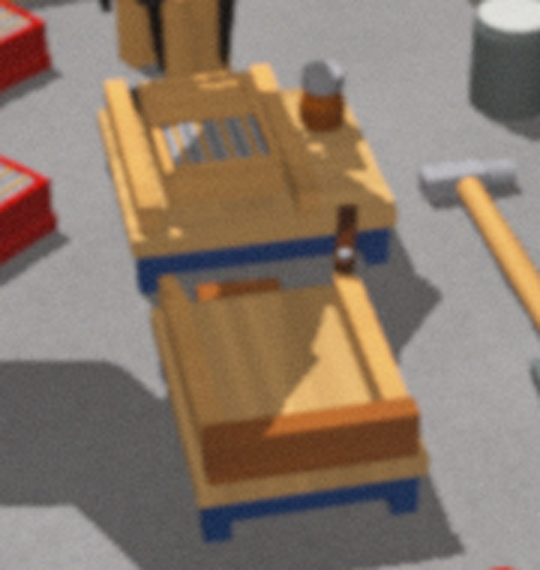

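```bash
python3 - <<'E'
from h import *; import pickle
st=pickle.load(open('wC.pkl','rb')); X=ray('wrist',[(217,226),(418,226),(222,295),(412,295)],.082,st)[:,:2]
np.set_printoptions(precision=4,suppress=True)
print(np.c_[X@[-.112,-.9937],X@[.9937,-.112]])
E
python3 -m crank '[{"dx":0,"dy":0,"dz":10,"yaw":0,"gripper":0.45},{"dx":0,"dy":0,"dz":20,"yaw":0,"gripper":0.45},{"dx":0,"dy":0,"dz":25,"yaw":0,"gripper":0.45},{"dx":0,"dy":0,"dz":28,"yaw":0,"gripper":0.45},{"dx":0,"dy":0,"dz":28,"yaw":0,"gripper":0.45},{"dx":0,"dy":0,"dz":28,"yaw":0,"gripper":0.45}]'
```

```text
[[-0.3648  0.4788]
 [-0.3646  0.5829]
 [-0.3261  0.4787]
 [-0.3259  0.582 ]]
t: 4.77
tool_pos: [0.5676, 0.2771, 0.0876]
tool_rot: [0.0, 0.998, -0.057, -0.0]
contact_force: [0.3, -0.5, 0.3]
width: 0.55
```

```bash
python3 -m crank '[{"dx":0,"dy":0,"dz":0.4,"yaw":0,"gripper":0.45},{"dx":0,"dy":0,"dz":0.8,"yaw":0,"gripper":0.45},{"dx":0,"dy":0,"dz":1.2,"yaw":0,"gripper":0.45},{"dx":0,"dy":0,"dz":1.6,"yaw":0,"gripper":0.45},{"dx":0,"dy":0,"dz":2.0,"yaw":0,"gripper":0.45}]';python3 -m crank '[{"dx":0,"dy":0,"dz":0.4,"yaw":0,"gripper":0.45},{"dx":0,"dy":0,"dz":0.8,"yaw":0,"gripper":0.45},{"dx":0,"dy":0,"dz":1.0,"yaw":0,"gripper":0.45},{"dx":0,"dy":0,"dz":1.0,"yaw":0,"gripper":0.45}]'
```

```text
t: 5.18
tool_pos: [0.5677, 0.2772, 0.086]
tool_rot: [-0.0, 0.998, -0.057, 0.0]
contact_force: [-0.5, 0.2, 0.9]
width: 0.546
t: 5.52
tool_pos: [0.5676, 0.2772, 0.0848]
tool_rot: [-0.0, 0.998, -0.057, -0.0]
contact_force: [-0.0, -0.5, 0.1]
width: 0.553
```

```bash
python3 -m crank '[{"dx":0,"dy":0,"dz":0.3,"yaw":0,"gripper":0.45},{"dx":0,"dy":0,"dz":0.6,"yaw":0,"gripper":0.45},{"dx":0,"dy":0,"dz":0.8,"yaw":0,"gripper":0.45},{"dx":0,"dy":0,"dz":0.8,"yaw":0,"gripper":0.45}]';
```

```text
t: 5.85
tool_pos: [0.5676, 0.2771, 0.084]
tool_rot: [-0.0, 0.998, -0.057, -0.0]
contact_force: [-0.5, -0.3, 0.8]
width: 0.549
```

```bash
python3 -m crank '[{"dx":0,"dy":0,"dz":0.3,"yaw":0,"gripper":0.45},{"dx":0,"dy":0,"dz":0.6,"yaw":0,"gripper":0.45},{"dx":0,"dy":0,"dz":0.8,"yaw":0,"gripper":0.45},{"dx":0,"dy":0,"dz":0.8,"yaw":0,"gripper":0.45}]';
```

```text
t: 6.18
tool_pos: [0.5676, 0.2772, 0.0832]
tool_rot: [-0.0, 0.998, -0.057, 0.0]
contact_force: [-0.3, -0.7, 0.5]
width: 0.548
```

```bash
python3 -m crank '[{"dx":0,"dy":0,"dz":0.3,"yaw":0,"gripper":0.45},{"dx":0,"dy":0,"dz":0.6,"yaw":0,"gripper":0.45},{"dx":0,"dy":0,"dz":0.6,"yaw":0,"gripper":0.45},{"dx":0,"dy":0,"dz":0.6,"yaw":0,"gripper":0.45}]';
```

```text
t: 6.52
tool_pos: [0.5676, 0.2772, 0.083]
tool_rot: [-0.0, 0.998, -0.057, 0.0]
contact_force: [-1.3, -0.7, 5.1]
width: 0.546
```

```bash
python3 -m crank '[{"dx":0,"dy":0,"dz":0.3,"yaw":0,"gripper":0.45},{"dx":0,"dy":0,"dz":0.5,"yaw":0,"gripper":0.45},{"dx":0,"dy":0,"dz":0.5,"yaw":0,"gripper":0.45},{"dx":0,"dy":0,"dz":0.5,"yaw":0,"gripper":0.45}]';
```

```text
t: 6.85
tool_pos: [0.5677, 0.2772, 0.0828]
tool_rot: [-0.0, 0.998, -0.057, 0.0]
contact_force: [-2.1, -2.0, 8.4]
width: 0.55
```

```bash
python3 -m crank '[{"dx":0,"dy":0.5,"dz":0,"yaw":0,"gripper":0.45},{"dx":0,"dy":1.0,"dz":0,"yaw":0,"gripper":0.45},{"dx":0,"dy":1.5,"dz":0,"yaw":0,"gripper":0.45},{"dx":0,"dy":2,"dz":0,"yaw":0,"gripper":0.45}]';
```

```text
t: 7.18
tool_pos: [0.568, 0.2761, 0.083]
tool_rot: [-0.001, 0.998, -0.057, 0.001]
contact_force: [0.1, 4.9, 5.6]
width: 0.552
```

```bash
python3 -m crank '[{"dx":0,"dy":0.6,"dz":0,"yaw":0,"gripper":0.45},{"dx":0,"dy":1.2,"dz":0,"yaw":0,"gripper":0.45},{"dx":0,"dy":1.8,"dz":0,"yaw":0,"gripper":0.45},{"dx":0,"dy":2.4,"dz":0,"yaw":0,"gripper":0.45},{"dx":0,"dy":3,"dz":0,"yaw":0,"gripper":0.45}]';
```

```text
t: 7.6
tool_pos: [0.5678, 0.2731, 0.0829]
tool_rot: [-0.001, 0.998, -0.057, 0.001]
contact_force: [-0.0, 5.4, 6.6]
width: 0.552
```

```bash
python3 -m crank '[{"dx":0,"dy":1,"dz":0.1,"yaw":0,"gripper":0.45},{"dx":0,"dy":2,"dz":0.2,"yaw":0,"gripper":0.45},{"dx":0,"dy":3.2,"dz":0.2,"yaw":0,"gripper":0.45},{"dx":0,"dy":4.4,"dz":0.2,"yaw":0,"gripper":0.45},{"dx":0,"dy":5.6,"dz":0.2,"yaw":0,"gripper":0.45},{"dx":0,"dy":6.8,"dz":0.2,"yaw":0,"gripper":0.45},{"dx":0,"dy":8,"dz":0.2,"yaw":0,"gripper":0.45}]';
```

```text
t: 8.18
tool_pos: [0.567, 0.2652, 0.0829]
tool_rot: [-0.001, 0.998, -0.057, 0.001]
contact_force: [0.8, 4.3, 6.5]
width: 0.55
```

```bash
python3 shot.py wD
```

```text
8.1833 [0.56703438 0.26521458 0.08291661] [0.75163443 4.28779336 6.48236491] 0.02294429177656413
```

View pics/wD.png

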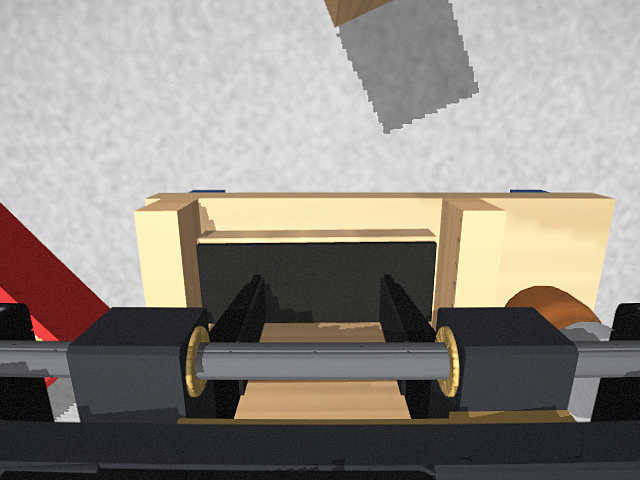

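```bash
cat > t.py <<'E'
from h import *; import pickle,sys
n=sys.argv[1]; P=eval(sys.argv[2]); z=float(sys.argv[3])
st=pickle.load(open(n+'.pkl','rb')); X=ray('wrist',P,z,st)[:,:2]
np.set_printoptions(precision=4,suppress=True)
D=np.array([[-.112,-.9937],[.9937,-.112]]).T
print(X@D, "tcp",st['tool_pos'][:2]@D)
E
python3 t.py wD '[(198,243),(436,242),(260,322),(385,322)]' 0.082
```

```text
[[-0.3531  0.4795]
 [-0.3533  0.5835]
 [-0.315   0.5049]
 [-0.3148  0.5627]] tcp [-0.3271  0.5338]
```

```bash
python3 -m crank '[{"dx":0,"dy":1.5,"dz":0.1,"yaw":0,"gripper":0.45},{"dx":0,"dy":3,"dz":0.2,"yaw":0,"gripper":0.45},{"dx":0,"dy":4.5,"dz":0.3,"yaw":0,"gripper":0.45},{"dx":0,"dy":6,"dz":0.3,"yaw":0,"gripper":0.45},{"dx":0,"dy":7.5,"dz":0.3,"yaw":0,"gripper":0.45},{"dx":0,"dy":9,"dz":0.3,"yaw":0,"gripper":0.45},{"dx":0,"dy":10.5,"dz":0.3,"yaw":0,"gripper":0.45},{"dx":0,"dy":12,"dz":0.3,"yaw":0,"gripper":0.45}]';
```

```text
t: 8.9
tool_pos: [0.5659, 0.2534, 0.0829]
tool_rot: [-0.001, 0.998, -0.057, 0.002]
contact_force: [1.1, 5.1, 9.6]
width: 0.552
```

```bash
python3 -m crank '[{"dx":0,"dy":1.5,"dz":0,"yaw":0,"gripper":0.45},{"dx":0,"dy":3,"dz":0,"yaw":0,"gripper":0.45},{"dx":0,"dy":4.5,"dz":0,"yaw":0,"gripper":0.45},{"dx":0,"dy":6,"dz":0,"yaw":0,"gripper":0.45},{"dx":0,"dy":7.5,"dz":0,"yaw":0,"gripper":0.45},{"dx":0,"dy":9,"dz":0,"yaw":0,"gripper":0.45},{"dx":0,"dy":10.5,"dz":0,"yaw":0,"gripper":0.45},{"dx":0,"dy":12,"dz":0,"yaw":0,"gripper":0.45}]';
```

```text
t: 9.57
tool_pos: [0.5645, 0.2414, 0.0828]
tool_rot: [-0.001, 0.998, -0.057, 0.002]
contact_force: [0.8, 5.5, 8.8]
width: 0.552
```

```bash
python3 -m crank '[{"dx":0,"dy":1.7,"dz":0,"yaw":0,"gripper":0.45},{"dx":0,"dy":3.4,"dz":0,"yaw":0,"gripper":0.45},{"dx":0,"dy":5,"dz":0,"yaw":0,"gripper":0.45},{"dx":0,"dy":6.7,"dz":0.1,"yaw":0,"gripper":0.45},{"dx":0,"dy":8.4,"dz":0.1,"yaw":0,"gripper":0.45},{"dx":0,"dy":10,"dz":0.1,"yaw":0,"gripper":0.45},{"dx":0,"dy":11.7,"dz":0.1,"yaw":0,"gripper":0.45},{"dx":0,"dy":13.4,"dz":0.1,"yaw":0,"gripper":0.45},{"dx":0,"dy":15,"dz":0.1,"yaw":0,"gripper":0.45},{"dx":0,"dy":16.7,"dz":0.1,"yaw":0,"gripper":0.45}]';
```

```text
t: 10.4
tool_pos: [0.5627, 0.2248, 0.0828]
tool_rot: [-0.001, 0.998, -0.057, 0.002]
contact_force: [1.0, 5.6, 9.5]
width: 0.551
```

```bash
python3 -m crank '[{"dx":0,"dy":1.7,"dz":0,"yaw":0,"gripper":0.45},{"dx":0,"dy":3.4,"dz":0,"yaw":0,"gripper":0.45},{"dx":0,"dy":5,"dz":0,"yaw":0,"gripper":0.45},{"dx":0,"dy":6.7,"dz":0,"yaw":0,"gripper":0.45},{"dx":0,"dy":8.4,"dz":0,"yaw":0,"gripper":0.45},{"dx":0,"dy":10,"dz":0,"yaw":0,"gripper":0.45},{"dx":0,"dy":11.7,"dz":0,"yaw":0,"gripper":0.45},{"dx":0,"dy":13.4,"dz":0,"yaw":0,"gripper":0.45},{"dx":0,"dy":15,"dz":0,"yaw":0,"gripper":0.45},{"dx":0,"dy":16.7,"dz":0,"yaw":0,"gripper":0.45}]'; python3 shot.py wE
```

```text
t: 11.23
tool_pos: [0.5609, 0.2082, 0.0828]
tool_rot: [-0.001, 0.998, -0.057, 0.002]
contact_force: [0.8, 5.2, 9.6]
width: 0.549
11.2333 [0.56086062 0.20818296 0.08280228] [0.84322235 5.17486154 9.64131099] 0.03220548392728625
```

View pics/wE.png

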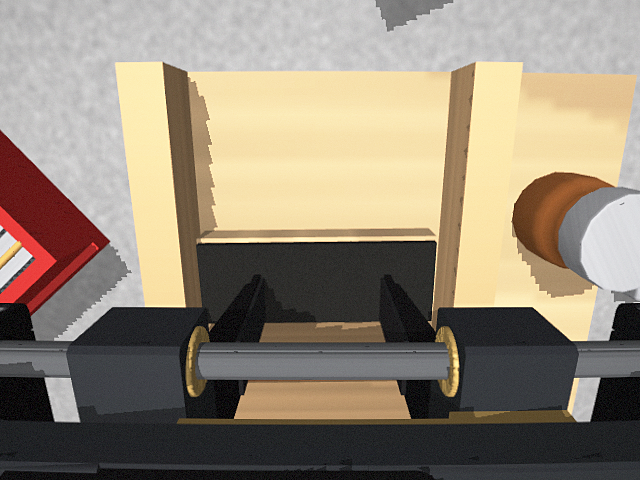

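```bash
python3 -m crank '[{"dx":0,"dy":1.7,"dz":0,"yaw":0,"gripper":0.45},{"dx":0,"dy":3.4,"dz":0,"yaw":0,"gripper":0.45},{"dx":0,"dy":5,"dz":0,"yaw":0,"gripper":0.45},{"dx":0,"dy":6.7,"dz":0,"yaw":0,"gripper":0.45},{"dx":0,"dy":8.4,"dz":0,"yaw":0,"gripper":0.45},{"dx":0,"dy":10,"dz":0,"yaw":0,"gripper":0.45},{"dx":0,"dy":11.7,"dz":0,"yaw":0,"gripper":0.45},{"dx":0,"dy":13.4,"dz":0,"yaw":0,"gripper":0.45},{"dx":0,"dy":15,"dz":0,"yaw":0,"gripper":0.45},{"dx":0,"dy":16.7,"dz":0,"yaw":0,"gripper":0.45}]';
```

```text
t: 12.12
tool_pos: [0.5589, 0.1916, 0.0828]
tool_rot: [-0.001, 0.998, -0.057, 0.002]
contact_force: [0.4, 6.5, 10.8]
width: 0.549
```

```bash
python3 -m crank '[{"dx":0,"dy":1.7,"dz":0,"yaw":0,"gripper":0.45},{"dx":0,"dy":3.4,"dz":0,"yaw":0,"gripper":0.45},{"dx":0,"dy":5,"dz":0,"yaw":0,"gripper":0.45},{"dx":0,"dy":6.7,"dz":0,"yaw":0,"gripper":0.45},{"dx":0,"dy":8.4,"dz":0,"yaw":0,"gripper":0.45},{"dx":0,"dy":10,"dz":0,"yaw":0,"gripper":0.45},{"dx":0,"dy":11.7,"dz":0,"yaw":0,"gripper":0.45},{"dx":0,"dy":13.4,"dz":0,"yaw":0,"gripper":0.45},{"dx":0,"dy":15,"dz":0,"yaw":0,"gripper":0.45},{"dx":0,"dy":16.7,"dz":0,"yaw":0,"gripper":0.45}]'
```

```text
t: 12.95
tool_pos: [0.5571, 0.1749, 0.0828]
tool_rot: [-0.001, 0.998, -0.057, 0.002]
contact_force: [1.7, 6.0, 10.2]
width: 0.553
```

```bash
python3 -m crank '[{"dx":0,"dy":1.7,"dz":0,"yaw":0,"gripper":0.45},{"dx":0,"dy":3.4,"dz":0,"yaw":0,"gripper":0.45},{"dx":0,"dy":5,"dz":0,"yaw":0,"gripper":0.45},{"dx":0,"dy":6.7,"dz":0,"yaw":0,"gripper":0.45},{"dx":0,"dy":8.4,"dz":0,"yaw":0,"gripper":0.45},{"dx":0,"dy":10,"dz":0,"yaw":0,"gripper":0.45},{"dx":0,"dy":11.7,"dz":0,"yaw":0,"gripper":0.45},{"dx":0,"dy":13.4,"dz":0,"yaw":0,"gripper":0.45}]';
```

```text
t: 13.62
tool_pos: [0.5555, 0.1616, 0.0827]
tool_rot: [-0.001, 0.998, -0.057, 0.002]
contact_force: [1.7, 5.9, 11.1]
width: 0.549
```

```bash
python3 -m crank '[{"dx":0,"dy":1.7,"dz":0,"yaw":0,"gripper":0.45},{"dx":0,"dy":3.4,"dz":0,"yaw":0,"gripper":0.45},{"dx":0,"dy":5,"dz":0,"yaw":0,"gripper":0.45},{"dx":0,"dy":6.7,"dz":0,"yaw":0,"gripper":0.45},{"dx":0,"dy":8.4,"dz":0,"yaw":0,"gripper":0.45},{"dx":0,"dy":10,"dz":0,"yaw":0,"gripper":0.45},{"dx":0,"dy":11.7,"dz":0,"yaw":0,"gripper":0.45},{"dx":0,"dy":13.4,"dz":0,"yaw":0,"gripper":0.45}]'; python3 - <<'E'
from h import *
im=env.snapshot('side'); cv2.imwrite("pics/sF.png",cv2.resize(im[150:340,240:420,::-1],None,fx=3,fy=3,interpolation=cv2.INTER_CUBIC))
im=env.snapshot('top'); cv2.imwrite("pics/tF.png",cv2.resize(im[180:310,200:420,::-1],None,fx=3.6,fy=3.6,interpolation=cv2.INTER_CUBIC))
E
```

```text
t: 14.28
tool_pos: [0.554, 0.1482, 0.0828]
tool_rot: [-0.001, 0.998, -0.057, 0.002]
contact_force: [1.2, 5.7, 10.7]
width: 0.551
```

View pics/sF.png

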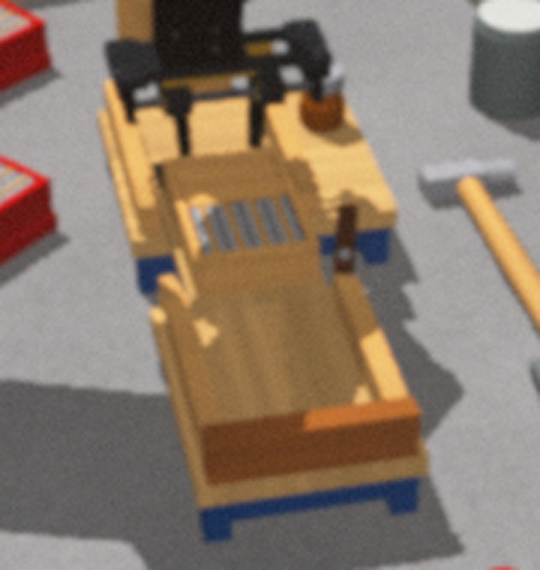

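View pics/tF.png

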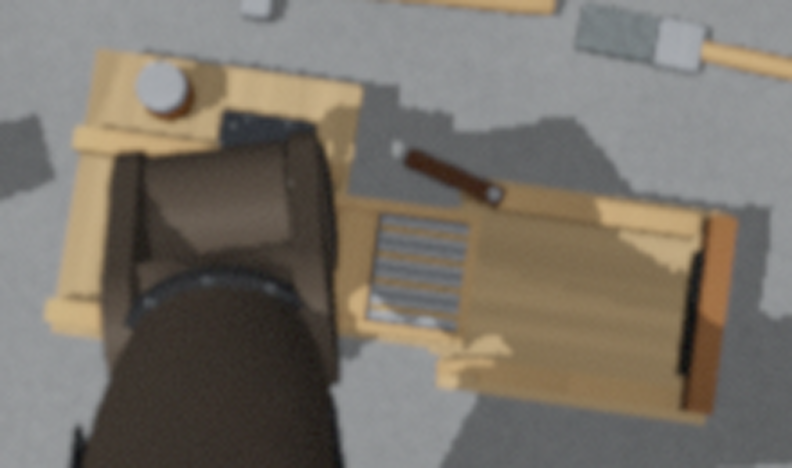

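```bash
python3 -m crank '[{"dx":0,"dy":0,"dz":-0.3,"yaw":0,"gripper":0.45},{"dx":0,"dy":0,"dz":-0.7,"yaw":0,"gripper":0.45},{"dx":0,"dy":0,"dz":-1.1,"yaw":0,"gripper":0.45},{"dx":0,"dy":0,"dz":-1.8,"yaw":0,"gripper":0.45},{"dx":0,"dy":0,"dz":-3,"yaw":0,"gripper":0.45},{"dx":0,"dy":0,"dz":-4.5,"yaw":0,"gripper":0.45},{"dx":0,"dy":0,"dz":-6,"yaw":0,"gripper":0.45},{"dx":0,"dy":0,"dz":-6,"yaw":0,"gripper":0.45},{"dx":0,"dy":0,"dz":-6,"yaw":0,"gripper":0.45}]'; python3 shot.py wF; python3 t.py wF '[(320,240)]' .08
```

```text
t: 15.13
tool_pos: [0.5528, 0.1474, 0.0875]
tool_rot: [-0.0, 0.998, -0.057, -0.0]
contact_force: [0.1, 0.7, 0.1]
width: 0.551
15.1333 [0.55275287 0.14735214 0.08747966] [0.10423238 0.68962063 0.11538571] 0.0011868801817343892
[[-0.2338  0.5318]] tcp [-0.2083  0.5328]
```

View pics/wF.png

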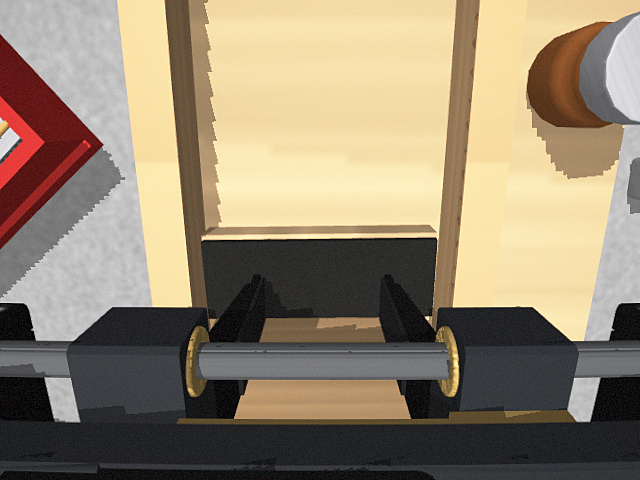

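```bash
python3 -m crank '[{"dx":0,"dy":0.7,"dz":0,"yaw":0,"gripper":0.45},{"dx":0,"dy":1.4,"dz":0,"yaw":0,"gripper":0.45},{"dx":0,"dy":2.1,"dz":0,"yaw":0,"gripper":0.45},{"dx":0,"dy":2.8,"dz":0,"yaw":0,"gripper":0.45},{"dx":0,"dy":3.5,"dz":0,"yaw":0,"gripper":0.45},{"dx":0,"dy":4.2,"dz":0,"yaw":0,"gripper":0.45},{"dx":0,"dy":5,"dz":0,"yaw":0,"gripper":0.45},{"dx":0,"dy":6,"dz":0,"yaw":0,"gripper":0.45}]'
```

```text
t: 15.85
tool_pos: [0.5521, 0.1414, 0.0875]
tool_rot: [-0.0, 0.998, -0.057, 0.0]
contact_force: [1.3, 2.0, -1.7]
width: 0.545
```

```bash
python3 -m crank '[{"dx":0,"dy":1.2,"dz":0,"yaw":0,"gripper":0.45},{"dx":0,"dy":2.4,"dz":0,"yaw":0,"gripper":0.45},{"dx":0,"dy":4,"dz":0,"yaw":0,"gripper":0.45},{"dx":0,"dy":5.6,"dz":0,"yaw":0,"gripper":0.45},{"dx":0,"dy":7.2,"dz":0,"yaw":0,"gripper":0.45},{"dx":0,"dy":9,"dz":0,"yaw":0,"gripper":0.45},{"dx":0,"dy":11,"dz":0,"yaw":0,"gripper":0.45},{"dx":0,"dy":13,"dz":0,"yaw":0,"gripper":0.45},{"dx":0,"dy":15,"dz":0,"yaw":0,"gripper":0.45},{"dx":0,"dy":17,"dz":0,"yaw":0,"gripper":0.45}]'
```

```text
t: 16.68
tool_pos: [0.5502, 0.1243, 0.0875]
tool_rot: [-0.0, 0.998, -0.057, 0.0]
contact_force: [1.0, 1.9, -1.6]
width: 0.551
```

```bash
python3 -m crank '[{"dx":0,"dy":2,"dz":0,"yaw":0,"gripper":0.45},{"dx":0,"dy":4.2,"dz":0,"yaw":0,"gripper":0.45},{"dx":0,"dy":6.4,"dz":0,"yaw":0,"gripper":0.45},{"dx":0,"dy":8.6,"dz":0,"yaw":0,"gripper":0.45},{"dx":0,"dy":10.8,"dz":0,"yaw":0,"gripper":0.45},{"dx":0,"dy":13,"dz":0,"yaw":0,"gripper":0.45},{"dx":0,"dy":15.2,"dz":0,"yaw":0,"gripper":0.45},{"dx":0,"dy":17.4,"dz":0,"yaw":0,"gripper":0.45},{"dx":0,"dy":19.6,"dz":0,"yaw":0,"gripper":0.45},{"dx":0,"dy":21.8,"dz":0,"yaw":0,"gripper":0.45},{"dx":0,"dy":24,"dz":0,"yaw":0,"gripper":0.45},{"dx":0,"dy":26,"dz":0,"yaw":0,"gripper":0.45}]'
```

```text
t: 17.68
tool_pos: [0.5472, 0.0985, 0.0875]
tool_rot: [-0.0, 0.998, -0.057, 0.0]
contact_force: [0.4, 2.0, -0.8]
width: 0.552
```

```bash
python3 -m crank '[{"dx":0,"dy":2,"dz":0,"yaw":0,"gripper":0.45},{"dx":0,"dy":4.2,"dz":0,"yaw":0,"gripper":0.45},{"dx":0,"dy":6.4,"dz":0,"yaw":0,"gripper":0.45},{"dx":0,"dy":8.6,"dz":0,"yaw":0,"gripper":0.45},{"dx":0,"dy":10.8,"dz":0,"yaw":0,"gripper":0.45},{"dx":0,"dy":13,"dz":0,"yaw":0,"gripper":0.45},{"dx":0,"dy":15.2,"dz":0,"yaw":0,"gripper":0.45},{"dx":0,"dy":17.4,"dz":0,"yaw":0,"gripper":0.45},{"dx":0,"dy":19.6,"dz":0,"yaw":0,"gripper":0.45},{"dx":0,"dy":21.8,"dz":0,"yaw":0,"gripper":0.45},{"dx":0,"dy":24,"dz":0,"yaw":0,"gripper":0.45},{"dx":0,"dy":26,"dz":0,"yaw":0,"gripper":0.45}]'
```

```text
t: 18.68
tool_pos: [0.5443, 0.0726, 0.0875]
tool_rot: [-0.0, 0.998, -0.057, 0.0]
contact_force: [-0.3, 2.2, -1.3]
width: 0.55
```

```bash
python3 -m crank '[{"dx":0,"dy":2,"dz":0,"yaw":0,"gripper":0.45},{"dx":0,"dy":4,"dz":0,"yaw":0,"gripper":0.45},{"dx":0,"dy":6,"dz":0,"yaw":0,"gripper":0.45},{"dx":0,"dy":8,"dz":0,"yaw":0,"gripper":0.45},{"dx":0,"dy":10,"dz":0,"yaw":0,"gripper":0.45},{"dx":0,"dy":12,"dz":0,"yaw":0,"gripper":0.45},{"dx":0,"dy":14,"dz":0,"yaw":0,"gripper":0.45},{"dx":0,"dy":16,"dz":0,"yaw":0,"gripper":0.45},{"dx":0,"dy":18,"dz":0,"yaw":0,"gripper":0.45},{"dx":0,"dy":20,"dz":0,"yaw":0,"gripper":0.45},{"dx":0,"dy":22,"dz":0,"yaw":0,"gripper":0.45},{"dx":0,"dy":24,"dz":0,"yaw":0,"gripper":0.45}]'; python3 shot.py wG
```

```text
t: 19.68
tool_pos: [0.5416, 0.0488, 0.0876]
tool_rot: [-0.0, 0.998, -0.057, 0.0]
contact_force: [0.7, 3.1, 0.4]
width: 0.546
19.6833 [0.54158604 0.04882336 0.08756718] [0.65098596 3.07295198 0.43082215] 0.04427002846619536
```

View pics/wG.png

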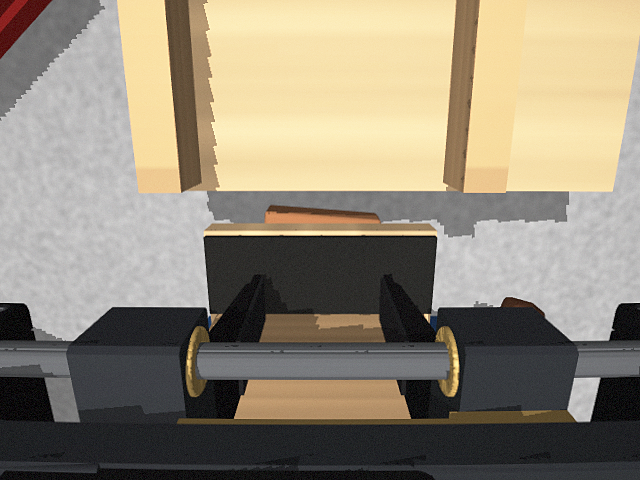

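```bash
python3 -m crank '[{"dx":0,"dy":2,"dz":0,"yaw":0,"gripper":0.45},{"dx":0,"dy":4,"dz":0,"yaw":0,"gripper":0.45},{"dx":0,"dy":6,"dz":0,"yaw":0,"gripper":0.45},{"dx":0,"dy":8,"dz":0,"yaw":0,"gripper":0.45},{"dx":0,"dy":10,"dz":0,"yaw":0,"gripper":0.45},{"dx":0,"dy":12,"dz":0,"yaw":0,"gripper":0.45},{"dx":0,"dy":14,"dz":0,"yaw":0,"gripper":0.45},{"dx":0,"dy":16,"dz":0,"yaw":0,"gripper":0.45},{"dx":0,"dy":18,"dz":0,"yaw":0,"gripper":0.45},{"dx":0,"dy":20,"dz":0,"yaw":0,"gripper":0.45},{"dx":0,"dy":22,"dz":0,"yaw":0,"gripper":0.45},{"dx":0,"dy":24,"dz":0,"yaw":0,"gripper":0.45}]'
```

```text
t: 20.73
tool_pos: [0.5389, 0.025, 0.0876]
tool_rot: [-0.0, 0.998, -0.057, 0.0]
contact_force: [-0.3, 3.9, 1.9]
width: 0.55
```

```bash
python3 -m crank '[{"dx":0,"dy":2,"dz":0,"yaw":0,"gripper":0.45},{"dx":0,"dy":4,"dz":0,"yaw":0,"gripper":0.45},{"dx":0,"dy":6,"dz":0,"yaw":0,"gripper":0.45},{"dx":0,"dy":8,"dz":0,"yaw":0,"gripper":0.45},{"dx":0,"dy":10,"dz":0,"yaw":0,"gripper":0.45},{"dx":0,"dy":12,"dz":0,"yaw":0,"gripper":0.45},{"dx":0,"dy":14,"dz":0,"yaw":0,"gripper":0.45},{"dx":0,"dy":16,"dz":0,"yaw":0,"gripper":0.45},{"dx":0,"dy":18,"dz":0,"yaw":0,"gripper":0.45},{"dx":0,"dy":20,"dz":0,"yaw":0,"gripper":0.45},{"dx":0,"dy":22,"dz":0,"yaw":0,"gripper":0.45},{"dx":0,"dy":24,"dz":0,"yaw":0,"gripper":0.45}]'
```

```text
t: 21.73
tool_pos: [0.5361, 0.0012, 0.0875]
tool_rot: [-0.0, 0.998, -0.057, 0.0]
contact_force: [1.1, 3.4, 2.3]
width: 0.549
```

```bash
python3 -m crank '[{"dx":0,"dy":2,"dz":0,"yaw":0,"gripper":0.45},{"dx":0,"dy":4,"dz":0,"yaw":0,"gripper":0.45},{"dx":0,"dy":6,"dz":0,"yaw":0,"gripper":0.45},{"dx":0,"dy":8,"dz":0,"yaw":0,"gripper":0.45},{"dx":0,"dy":10,"dz":0,"yaw":0,"gripper":0.45},{"dx":0,"dy":12,"dz":0,"yaw":0,"gripper":0.45},{"dx":0,"dy":14,"dz":0,"yaw":0,"gripper":0.45},{"dx":0,"dy":16,"dz":0,"yaw":0,"gripper":0.45},{"dx":0,"dy":17,"dz":0,"yaw":0,"gripper":0.45},{"dx":0,"dy":18,"dz":0,"yaw":0,"gripper":0.45}]'
```

```text
t: 22.57
tool_pos: [0.534, -0.0167, 0.0875]
tool_rot: [-0.0, 0.998, -0.057, -0.0]
contact_force: [0.2, 3.5, 1.7]
width: 0.548
```

```bash
python3 -m crank '[{"dx":0,"dy":0.8,"dz":0,"yaw":0,"gripper":0.45},{"dx":0,"dy":1.6,"dz":0,"yaw":0,"gripper":0.45},{"dx":0,"dy":2.4,"dz":0,"yaw":0,"gripper":0.45},{"dx":0,"dy":3.2,"dz":0,"yaw":0,"gripper":0.45},{"dx":0,"dy":4,"dz":0,"yaw":0,"gripper":0.45},{"dx":0,"dy":5,"dz":0,"yaw":0,"gripper":0.45}]'
```

```text
t: 23.07
tool_pos: [0.5335, -0.0215, 0.0875]
tool_rot: [-0.0, 0.998, -0.057, 0.0]
contact_force: [0.3, 2.7, 0.9]
width: 0.549
```

```bash
python3 -m crank '[{"dx":0,"dy":0.5,"dz":0,"yaw":0,"gripper":0.45},{"dx":0,"dy":1,"dz":0,"yaw":0,"gripper":0.45},{"dx":0,"dy":1.5,"dz":0,"yaw":0,"gripper":0.45},{"dx":0,"dy":2,"dz":0,"yaw":0,"gripper":0.45}]'
```

```text
t: 23.4
tool_pos: [0.5333, -0.0231, 0.0875]
tool_rot: [-0.0, 0.998, -0.057, 0.0]
contact_force: [0.5, 7.0, 1.6]
width: 0.548
```

```bash
python3 -m crank '[{"dx":0,"dy":0.5,"dz":0,"yaw":0,"gripper":0.45},{"dx":0,"dy":1,"dz":0,"yaw":0,"gripper":0.45},{"dx":0,"dy":1.5,"dz":0,"yaw":0,"gripper":0.45},{"dx":0,"dy":2,"dz":0,"yaw":0,"gripper":0.45}]'
```

```text
t: 23.73
tool_pos: [0.5331, -0.0246, 0.0875]
tool_rot: [-0.001, 0.998, -0.057, 0.0]
contact_force: [1.0, 11.3, 1.3]
width: 0.546
```

```bash
python3 -m crank '[{"dx":0,"dy":0,"dz":0,"yaw":0,"gripper":0.45},{"dx":0,"dy":0,"dz":0,"yaw":0,"gripper":0.45},{"dx":0,"dy":0,"dz":0,"yaw":0,"gripper":0.45},{"dx":0,"dy":0,"dz":0,"yaw":0,"gripper":0.45},{"dx":0,"dy":-0.6,"dz":0,"yaw":0,"gripper":0.45},{"dx":0,"dy":-1.2,"dz":0,"yaw":0,"gripper":0.45},{"dx":0,"dy":-1.8,"dz":0,"yaw":0,"gripper":0.45},{"dx":0,"dy":-2.4,"dz":0,"yaw":0,"gripper":0.45},{"dx":0,"dy":-3,"dz":0,"yaw":0,"gripper":0.45},{"dx":0,"dy":-4,"dz":0,"yaw":0,"gripper":0.45},{"dx":0,"dy":-5,"dz":0,"yaw":0,"gripper":0.45},{"dx":0,"dy":-6,"dz":0,"yaw":0,"gripper":0.45}]'; python3 shot.py wH
```

```text
t: 24.73
tool_pos: [0.5337, -0.0196, 0.0874]
tool_rot: [0.0, 0.998, -0.057, -0.0]
contact_force: [0.0, -0.0, 0.0]
width: 0.549
24.7333 [ 0.53369085 -0.01964028  0.08742826] [ 0.04143049 -0.03690484  0.02678758] 0.025316383684960246
```

View pics/wH.png

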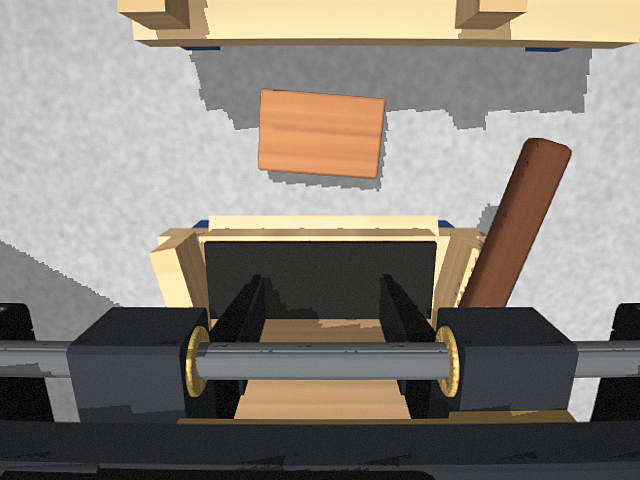

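```bash
python3 t.py wH '[(205,241),(436,241),(262,318),(382,318)]' 0.080; python3 t.py wH '[(528,142),(570,153),(470,290)]' 0.103
```

```text
[[-0.0653  0.4794]
 [-0.0651  0.5841]
 [-0.0269  0.5036]
 [-0.0268  0.5611]] tcp [-0.0403  0.5325]
[[-0.11    0.609 ]
 [-0.1061  0.6256]
 [-0.0509  0.5929]] tcp [-0.0403  0.5325]
```

```bash
python3 -m crank '[{"dx":0,"dy":0,"dz":-10,"yaw":0,"gripper":0.45},{"dx":0,"dy":0,"dz":-25,"yaw":0,"gripper":0.45},{"dx":0,"dy":0,"dz":-45,"yaw":0,"gripper":0.45},{"dx":0,"dy":0,"dz":-45,"yaw":0,"gripper":1},{"dx":20,"dy":-10,"dz":-45,"yaw":0,"gripper":1},{"dx":50,"dy":-20,"dz":-45,"yaw":0,"gripper":1},{"dx":80,"dy":-35,"dz":-45,"yaw":0,"gripper":1},{"dx":111,"dy":-47,"dz":-45,"yaw":0,"gripper":1},{"dx":111,"dy":-47,"dz":-45,"yaw":0,"gripper":1},{"dx":111,"dy":-47,"dz":-45,"yaw":0,"gripper":1},{"dx":111,"dy":-47,"dz":-45,"yaw":0,"gripper":1}]' 15; python3 shot.py wI; python3 t.py wI '[(320,240)]' .1; python3 - <<'E'
from h import *
im=env.snapshot('side'); cv2.imwrite("pics/sI.png",cv2.resize(im[150:340,240:420,::-1],None,fx=3,fy=3,interpolation=cv2.INTER_CUBIC))
E
```

```text
t: 25.7
tool_pos: [0.6486, 0.0146, 0.1321]
tool_rot: [-0.0, 0.998, -0.057, -0.001]
contact_force: [-0.1, 0.2, 0.7]
width: 0.05
25.7 [0.64859201 0.0145613  0.13212121] [-0.07760722  0.16952846  0.71342863] 0.017018880856629656
[[-0.1055  0.6417]] tcp [-0.0871  0.6429]
```

View pics/wI.png

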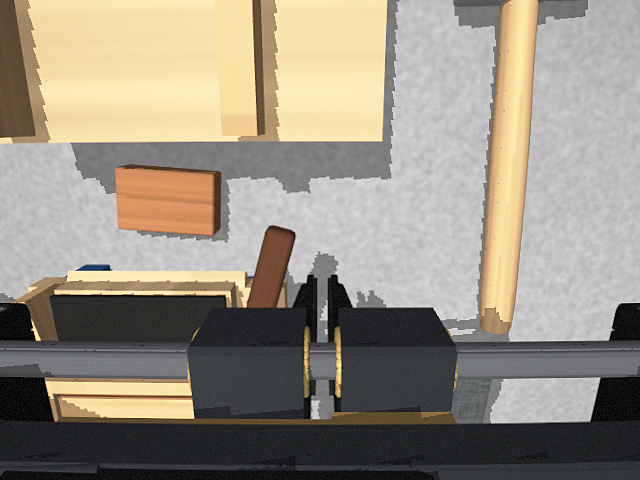

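View pics/sI.png

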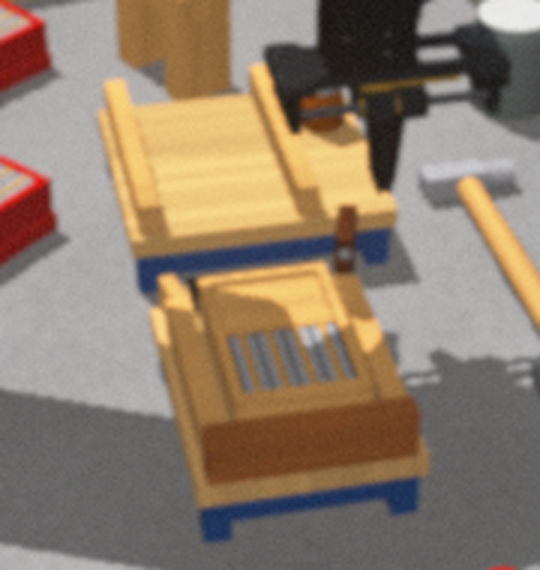

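```bash
python3 -m crank '[{"dx":0,"dy":0,"dz":15,"yaw":0,"gripper":1},{"dx":0,"dy":0,"dz":30,"yaw":0,"gripper":1},{"dx":0,"dy":0,"dz":38,"yaw":0,"gripper":1},{"dx":0,"dy":0,"dz":42,"yaw":0,"gripper":1},{"dx":0,"dy":0,"dz":42,"yaw":0,"gripper":1},{"dx":0,"dy":0,"dz":42,"yaw":0,"gripper":1}]'; python3 - <<'E'
from h import *
p=env.observe()['tool_pos']; c=np.array([p[:2]@[-.112,-.9937],p[:2]@[.9937,-.112]]); print(p,c)
H=np.array([-.0384,.6012])
for th in [-.3,-.1,.1,.3,.5,.7,.9,1.1,1.2,1.3,1.4,1.5,1.55]:
    u=-np.array([np.cos(th),np.sin(th)]); n=np.array([np.sin(th),-np.cos(th)])
    h=.008+.010*abs(np.sin(th))+.012*abs(np.cos(th)); g=(H+.056*u-n*h-c)*1e3
    print(th,"dx %.1f dy %.1f"%(g[1],g[0]))
E
```

```text
t: 26.3
tool_pos: [0.6494, 0.0145, 0.091]
tool_rot: [-0.0, 0.998, -0.057, 0.0]
contact_force: [0.3, 0.4, -0.4]
width: 0.007
[0.64942064 0.01447004 0.09103477] [-0.08711399  0.64370864]
-0.3 dx -4.5 dy 1.8
-0.1 dx -16.1 dy -4.9
0.1 dx -27.3 dy -9.1
0.3 dx -37.6 dy -11.4
0.5 dx -48.9 dy -11.6
0.7 dx -60.5 dy -9.3
0.9 dx -71.9 dy -4.3
1.1 dx -82.3 dy 3.4
1.2 dx -86.9 dy 8.2
1.3 dx -90.9 dy 13.6
1.4 dx -94.3 dy 19.6
1.5 dx -97.0 dy 26.0
1.55 dx -98.1 dy 29.3
```

```bash
python3 -m crank '[{"dx":-4,"dy":0,"dz":1,"yaw":0,"gripper":1},{"dx":-8,"dy":-1,"dz":1,"yaw":0,"gripper":1},{"dx":-12,"dy":-3,"dz":1,"yaw":0,"gripper":1},{"dx":-16,"dy":-5,"dz":1,"yaw":0,"gripper":1},{"dx":-22,"dy":-7,"dz":1,"yaw":0,"gripper":1},{"dx":-27,"dy":-9,"dz":1,"yaw":0,"gripper":1},{"dx":-32,"dy":-10.5,"dz":1,"yaw":0,"gripper":1},{"dx":-38,"dy":-11.5,"dz":1,"yaw":0,"gripper":1},{"dx":-38,"dy":-11.5,"dz":1,"yaw":0,"gripper":1}]'; python3 shot.py wJ
```

```text
t: 27.05
tool_pos: [0.6118, 0.0308, 0.0896]
tool_rot: [-0.0, 0.998, -0.057, -0.0]
contact_force: [0.9, 0.3, 0.5]
width: 0.006
27.05 [0.61178002 0.03081982 0.0895763 ] [0.89431938 0.330571   0.48498273] 0.02586475605673344
```

View pics/wJ.png

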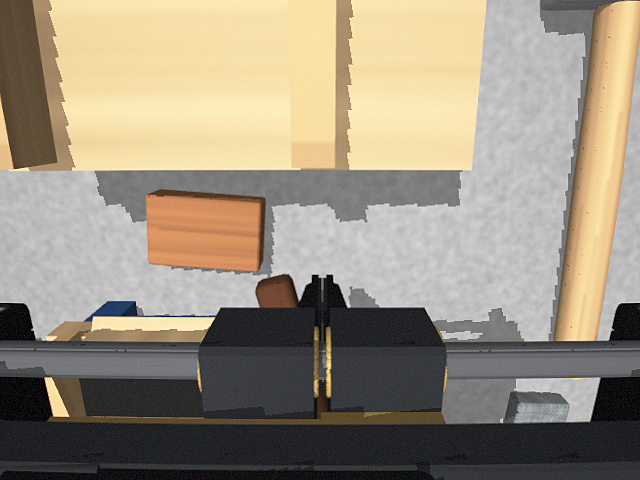

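```bash
python3 -m crank '[{"dx":-5,"dy":0,"dz":0,"yaw":0,"gripper":1},{"dx":-11,"dy":0,"dz":0,"yaw":0,"gripper":1},{"dx":-17,"dy":1,"dz":0,"yaw":0,"gripper":1},{"dx":-22.5,"dy":2.2,"dz":0,"yaw":0,"gripper":1},{"dx":-28,"dy":4.5,"dz":0,"yaw":0,"gripper":1},{"dx":-34,"dy":7,"dz":0,"yaw":0,"gripper":1},{"dx":-39,"dy":11,"dz":0,"yaw":0,"gripper":1},{"dx":-44,"dy":15,"dz":0,"yaw":0,"gripper":1},{"dx":-49,"dy":19.7,"dz":0,"yaw":0,"gripper":1},{"dx":-49,"dy":19.7,"dz":0,"yaw":0,"gripper":1}]'; python3 shot.py wK
```

```text
t: 27.93
tool_pos: [0.5608, 0.0156, 0.0895]
tool_rot: [-0.0, 0.998, -0.057, -0.001]
contact_force: [0.2, 0.4, 0.3]
width: 0.004
27.9333 [0.56079548 0.01560929 0.08949133] [0.1940277  0.39300416 0.29371407] 0.027252548903793024
```

View pics/wK.png

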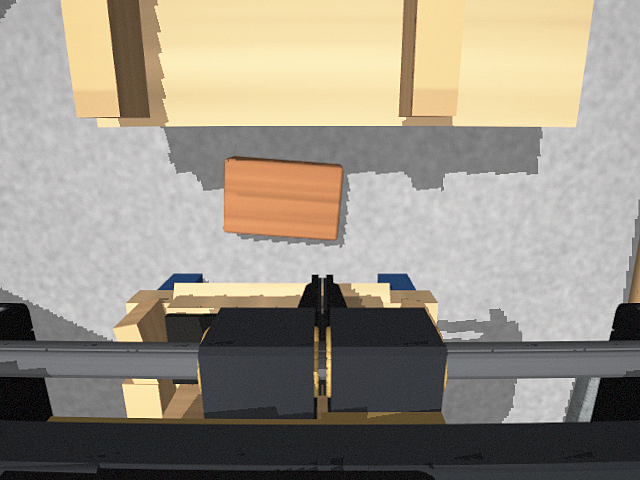

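```bash
python3 -m crank '[{"dx":-2,"dy":2.7,"dz":0,"yaw":0,"gripper":1},{"dx":-4,"dy":5.4,"dz":0,"yaw":0,"gripper":1},{"dx":-5.7,"dy":8.4,"dz":0,"yaw":0,"gripper":1},{"dx":-7.4,"dy":11.4,"dz":0,"yaw":0,"gripper":1},{"dx":-8.7,"dy":14.6,"dz":0,"yaw":0,"gripper":1},{"dx":-9.5,"dy":16.5,"dz":0,"yaw":0,"gripper":1},{"dx":-10,"dy":18,"dz":0,"yaw":0,"gripper":1},{"dx":-10.5,"dy":19.5,"dz":0,"yaw":0,"gripper":1},{"dx":-10.5,"dy":19.5,"dz":0,"yaw":0,"gripper":1}]'
```

```text
t: 28.73
tool_pos: [0.5492, -0.0021, 0.0895]
tool_rot: [-0.0, 0.998, -0.057, -0.0]
contact_force: [-0.2, -0.5, -0.0]
width: 0.007
```

```bash
python3 -m crank '[{"dx":0,"dy":-3,"dz":0,"yaw":0,"gripper":1},{"dx":0,"dy":-8,"dz":0,"yaw":0,"gripper":1},{"dx":0,"dy":-15,"dz":-5,"yaw":0,"gripper":1},{"dx":0,"dy":-20,"dz":-20,"yaw":0,"gripper":1},{"dx":0,"dy":-20,"dz":-50,"yaw":0,"gripper":1},{"dx":0,"dy":0,"dz":-85,"yaw":0,"gripper":1},{"dx":-20,"dy":30,"dz":-115,"yaw":0,"gripper":1},{"dx":-30,"dy":60,"dz":-145,"yaw":0,"gripper":1},{"dx":-30,"dy":85,"dz":-150,"yaw":0,"gripper":1},{"dx":-30,"dy":85,"dz":-150,"yaw":0,"gripper":1},{"dx":-30,"dy":85,"dz":-150,"yaw":0,"gripper":1}]'; python3 shot.py wL
```

```text
t: 29.65
tool_pos: [0.5099, -0.0834, 0.2406]
tool_rot: [0.0, 0.998, -0.058, 0.001]
contact_force: [0.8, -0.6, -0.7]
width: 0.002
29.65 [ 0.50989614 -0.08340482  0.24057902] [ 0.79159662 -0.59131185 -0.68852233] 0.036943540266516466
```

View pics/wL.png

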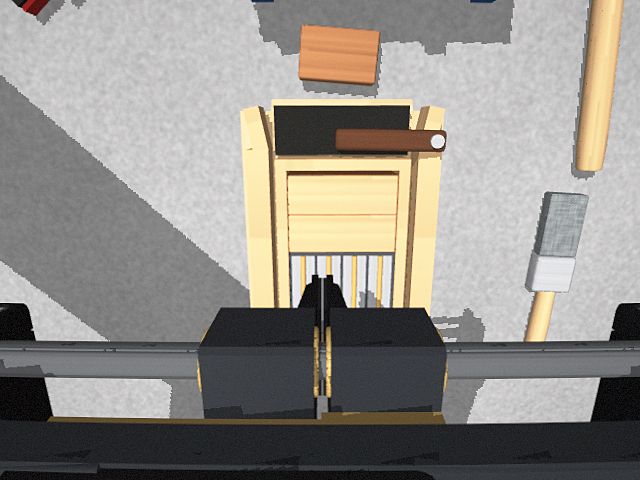

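```bash
python3 t.py wL '[(438,142),(337,138)]' 0.103;python3 t.py wL '[(275,106),(409,106)]' .080; python3 -m crank '[{"dx":0,"dy":35,"dz":0,"yaw":0,"gripper":1},{"dx":0,"dy":70,"dz":0,"yaw":0,"gripper":1},{"dx":0,"dy":105,"dz":0,"yaw":0,"gripper":1},{"dx":0,"dy":135,"dz":0,"yaw":0,"gripper":1},{"dx":0,"dy":150,"dz":0,"yaw":0,"gripper":1},{"dx":0,"dy":150,"dz":0,"yaw":0,"gripper":1},{"dx":0,"dy":150,"dz":0,"yaw":0,"gripper":1},{"dx":0,"dy":150,"dz":0,"yaw":0,"gripper":1}]'; python3 shot.py wM; python3 - <<'E'
from h import *
im=env.snapshot('side'); cv2.imwrite("pics/sM.png",cv2.resize(im[150:340,240:420,::-1],None,fx=3,fy=3,interpolation=cv2.INTER_CUBIC))
a=cv2.imread("pics/wM.png")[40:310,200:470]; cv2.imwrite("pics/wMz.png",cv2.resize(a,None,fx=2.2,fy=2.2,interpolation=cv2.INTER_CUBIC))
E
```

```text
[[-0.0373  0.6021]
 [-0.0403  0.5274]] tcp [0.0258 0.516 ]
[[-0.064   0.4801]
 [-0.0637  0.5841]] tcp [0.0258 0.516 ]
t: 30.37
tool_pos: [0.4931, -0.2304, 0.239]
tool_rot: [-0.0, 0.998, -0.056, -0.001]
contact_force: [0.6, -0.2, 0.7]
width: 0.001
30.3667 [ 0.49313575 -0.23040023  0.2389618 ] [ 0.64197976 -0.17975883  0.68962333] 0.009190489255821388
```

View pics/wMz.png

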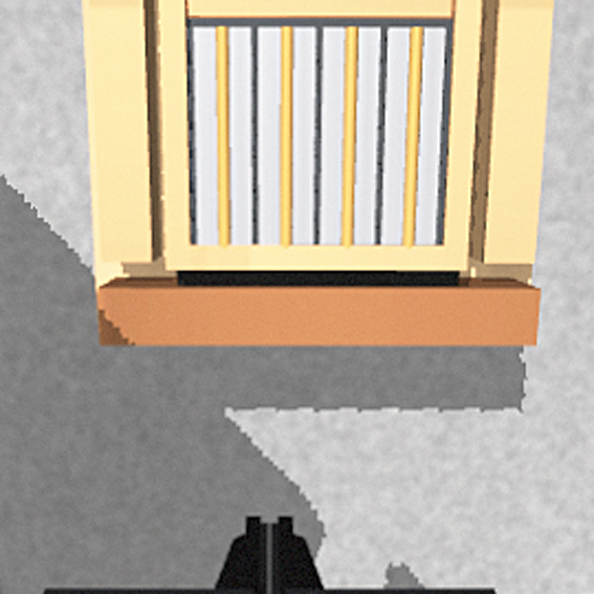

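View pics/sM.png

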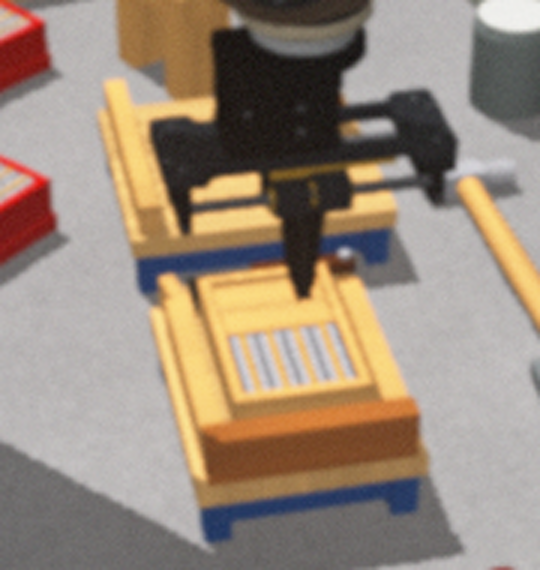

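```bash
python3 - <<'E'
from h import *; import pickle
st=pickle.load(open('wM.pkl','rb')); np.set_printoptions(precision=4,suppress=True)
D=np.array([[-.112,-.9937],[.9937,-.112]]).T
for nm,P,z in [("nose top",[(177,271),(460,271)],.1095),("batten front top",[(130,289),(520,289)],.0985)]:
    print(nm,ray('wrist',[(200+u/2.2,40+v/2.2) for u,v in P],z,st)[:,:2]@D)
st=pickle.load(open('wB.pkl','rb'))
print("batten in wB",ray('wrist',[(170+u/1.9,v/1.9) for u,v in [(100,529),(395,529)]],.0985,st)[:,:2]@D)
print("bumper top rear in wB",ray('wrist',[(170+u/1.9,v/1.9) for u,v in [(135,512),(343,512)]],.0785,st)[:,:2]@D)
im=env.snapshot('top'); cv2.imwrite("pics/tN.png",im[:,:,::-1])
E
```

```text
nose top [[0.125  0.4854]
 [0.125  0.579 ]]
batten front top [[0.1321 0.4679]
 [0.1321 0.6024]]
batten in wB [[0.1306 0.4706]
 [0.1303 0.6055]]
bumper top rear in wB [[0.1296 0.4829]
 [0.1294 0.5831]]
```

View pics/tN.png

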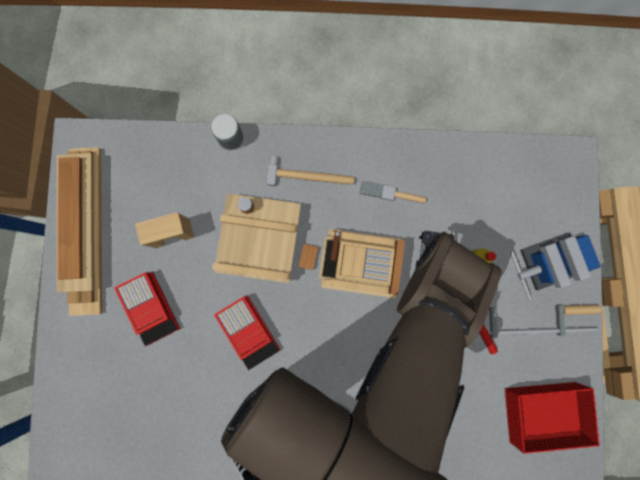

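```bash
python3 - <<'E'
from cell import env
s=env.observe(); print(s['t'],s['contact_force'],abs(s['joint_vel']).max()); print(env.close_job())
E
```

```text
30.5167 [-0.30697279  0.73169054  0.13549705] 0.005860737275788258
the job is handed in; nothing more can be done
None
```

The tray is home on the far stand with the turn-button closed behind it, and I handed the job in at about 30.5 s of the 72 s allowed. The hand-in gives no verdict, so these results rest on my own measurements.

**How it went:**
- **Over the gap:** I pressed the heel down with about 9–11 N, with about 5–6 N of push alongside, and moved at about 20 mm/s. The tray looked level in the pictures throughout.
- **Onto the far deck:** I stopped pressing once the nose was about 16 mm past the far edge. From there I pushed only on the tail wall, with about 2–4 N.
- **Home:** The push rose to about 11 N as the nose compressed the bumper. I held it there for about a third of a second, then eased off.
- **Turn-button:** I swung it across with the closed fingers from behind, using under 1 N.

**Last checks:**
- **Nose:** It lies within about 1 mm of where I place the bumper face. Three readings of that face (0.1244 to 0.1284 m along the push) differed by up to 4 mm. The clearest evidence that the tray is home is the way the push force rose there.
- **Turn-button:** It stands at about 1.53 rad, against the 1.35 needed.
- **Robot:** It was clear of everything and still, with the force reading at noise level (0.7 N or less).
- **Bystanders:** The jar, offcut, hammer, brush and arch look unmoved. The arm partly hid the glue bottle and screwdriver in the last picture, but I never moved near them.

No check failed. Forces were read only at the end of each short move, so brief peaks in between were not seen.

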